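# Centre the tippy vial on the balance pan and take the reading

## Robot

A 6-joint arm with a two-finger parallel gripper is mounted at the origin on the work surface. World frame = base frame: x ahead of the robot, y to its left, z up, the work surface at z = 0. Lengths are in m, angles in degrees, forces in N, time in s.
With the tool pointing down it reaches from about 0.3 to 0.75 m from the base axis. Payload 8.5 kg.
Tool frame: the origin (TCP) lies at the centre of the arm's flange, where the gripper is bolted on; the fingertips stand 173 mm ahead of it and the grasp point (between the pads) lies env.pinch_z ahead of it (env.pinch_z is the distance from the TCP to the grasp point, in m); z points along the fingers, y is the line along which they close (so a half turn about z gives the same grasp; the last joint's range is limited). The gripper opens to 85 mm and grips with 20 to 120 N. Pads are 22 mm wide; open, the fingers measure 114 mm over their backs; the gripper's body (76 mm by 85 mm) begins 54 mm behind the grasp point. The pads swing forward as they close: fully open they stand 13 mm farther back than shut.
Start: joints at [62.722, 21.807, 74.336, -0, 83.858, -12.336], TCP at [0.142, 0.531, 0.405] pointing down, gripper open.
Joint ranges: [-178.18, 178.18], [-50.72, 133.34], [12.68, 142.11], [-81.47, 261.47], [9.98, 163.14], [-165.26, 165.26]. Speed limits (degrees/s): [136.94, 136.94, 180, 180, 180, 180].

## Interface

Orientations are given as a 3x3 rotation matrix whose columns are the frame's x, y, z axes.
In Python, from rig import env, get_image, job, spotter gives the robot as it stands. The module is installed in compiled form; this text tells all that it offers.
- The arm moves only by the shell command python3 -m creep 'ROWS' [FORCE]. ROWS is text: rows parted by semicolons, each of 7 numbers parted by spaces: the turn, a rotation vector about the tool's x, y, z in units of 8 degrees (1.0 is 8 degrees), then the shift along the tool's x, y, z in units of 30 mm (1.0 is 30 mm), then the finger opening in mm, from 0 to 85.4. A call has 1 to 12 rows; each row is the pose to reach, as a shift and turn from the pose commanded when the call began, along the tool's axes at that moment; what a row does not reach only later rows make up. A row lasts 1/10 s, in which the tool goes at most 50 mm and 8.59 degrees, less where a joint would pass 70% of its speed; a pose out of reach is approached as far as the arm can. A call with a gripper value outside its range is refused whole. The fingers move at their own pace and stop on an object; FORCE is the grip in N (left out, the last holds). Time passes only in rows, so rows that repeat a pose let the fingers close. It gives the time, the measured TCP pose, the force, the opening and the grip force at its end, in the units of the state.
- env.observe(): the state, without advancing time (a new reading comes with each control period).
- get_image(name): name is "scene" or "top"; returns a dict with "image" (480x640x3 uint8, blue, green, red), "depth" (480x640 float32, m along the optical axis (not along the pixel's ray), 0 where there is no reading), "intrinsics" (3x3 intrinsics, pixels), "D" ([k1, k2, p1, p2, k3] as OpenCV has them; the pictures are not rectified), "view" (4x4, takes a point from world to camera coordinates). Camera axes: x right, y up, looking along -z (the intrinsics and any distortion apply to the point x, -y, -z); pixel columns grow to the right and rows downward; lengths in m; the calibration is good to about 2 mm. A picture is of the moment at which its call begins.
- job.close_job(): hands the job in; it is judged then, once.
Trained networks look in a picture, given as the dict that the camera call returned (one of the last four; its "shot" number tells which), for a name from the list of things; names that differ only in an ending like _2 or _b are one class to them, and where a whole thing is asked for, a point or a joint stands for the part that bears it (a point fixed in the world has none). Each returns a list of dicts, best first, with "p" (0 to 1); they miss things now and then, are a little off and sometimes report something else, mostly with a low value. They report only what shows in the picture. A call takes as long as a camera call. They do not tell look-alikes from the thing itself.
- spotter.boxes_of(label, picture): "xy" ([column, row] in pixels, amid what is visible of it).
The state is a dict: "time_s": time; "q": joint angles; "qvel": joint speeds; "joint_efforts": joint torques, N m; "position": TCP position; "tool_rot": TCP orientation; "ft_force": force on the tool from outside, world axes, zero at the start; "wrist_torque": the same for the moment, N m; "grip_width": finger opening in m; "gripper_force": force on a finger pad.
Only numpy, scipy, OpenCV 4.12 (cv2) and the standard library are available. Lean on these libraries where they do the work, as an engineer would, in place of code of your own. Each camera call takes 0.05 s, during which the arm holds its last target. There are 200 camera calls.

## Task

The small capped vial stands too near the edge of the balance's round pan. Nudge it along the pan with light taps of the fingertips, without gripping, lifting or tipping it, until it stands wholly inside the ring marked in the middle of the pan; take the fingers away from it, and only then press the balance's large round key fully down and let it come up again. Leave the small key and everything else on the bench undisturbed.

Things in the scene. Friction and masses are not known exactly. Their poses are not given: they have to be found in the camera images.
- balance: White laboratory balance fixed to the bench, 210 mm deep (x), 190 mm wide (y). Origin: centre of its underside at bench height; its -x side is the front with keys and display, roughly facing the robot. Front strip (x -110 to -55 mm) 40 mm high, the rest 55 mm. In its frame the pan's centre is at x +30, y 0 mm, the large key at x -80, y +62, the small key at x -80, y -62 mm.
- pan: Round steel weighing pan, 80 mm in diameter and 4 mm thick, flat and without a rim, rigidly fixed on a short stem, its top 17 mm above the housing around it (72 mm above the bench). Origin: centre of the pan's top face, +z up; its yaw means nothing. A dark ring, 41 mm inner and 45 mm outer diameter, is marked round its centre.
- vial: The vial to centre: amber glass, white cap, 61 mm tall, 28 mm diameter from 3 to 45 mm up, on a foot 22 mm in diameter. Pushed higher than about 15 mm above the pan it tips; pushed 5 to 12 mm up it slides (friction about 0.5 to 0.7). 30 to 65 g. Origin: centre of its underside, +z along its axis. Starts upright, 21 to 28 mm off the pan's centre in any direction.
- weigh_key (a joint): Travel of the large round key: 0 when up, 0.006 m when fully down (a firm stop). It is sprung: about 4 N holds it fully down, and it comes up by itself.
- weigh_key_top (a point): Centre of the top of the large round key: 28 mm in diameter, grey, in a grey collar 44 mm wide, 10 mm proud of the collar and 62 mm above the bench, at the left of the balance's front as the robot sees it; pressed straight down.
- off_key (a joint): Travel of the small round key (16 mm in diameter, grey, in a collar 32 mm wide, at the right of the balance's front as the robot sees it): 0 when up, 0.006 m when down. Not to be pressed.
- spare_vial: Bystander: a vial of the same make standing on the bench to the left of the balance. Origin: centre of its underside.
- loose_cap: Bystander: a white screw cap, 25 mm in diameter and 13 mm high, lying on the far left corner of the balance's housing, some 95 mm from the pan's centre. Origin: centre of its underside.
- beaker: Bystander: glass beaker, 66 mm in diameter, 85 mm tall, on the bench at the left. Origin: centre of its underside.
- reagent_bottle: Bystander: amber bottle with black cap, 56 mm in diameter, 105 mm tall, beyond the balance at the left. Origin: centre of its underside.
- petri_dish: Bystander: closed glass dish, 90 mm in diameter, 15 mm high, beyond the balance. Origin: centre of its underside.
- mortar: Bystander: white porcelain mortar, 84 mm in diameter, 45 mm high, on the bench at the right. Origin: centre of its underside.
- scoop: Bystander: steel spoon 150 mm long, lying on the bench to the right of the balance.
There are look-alikes about, which are no part of the job. What is shaped like the vial but blue or pink is not meant.

How it is judged:
By the outcome, as a careful person would: the job done as asked, in the order asked, and still so for the second after the job is handed in, with the robot touching nothing.
It also fails if it takes over 48 s, if anything falls off the work surface, if the arm or the gripper's body presses on something with over 40 N, if the wrist force passes 120 N, or if a joint passes its speed limit or range.

## Working session

There is one attempt and no reset: what is moved stays moved. The work goes in short steps, Python scripts to look and compute and a shell command to move; the robot and the scene stay as the last step left them, time stands still between calls to the robot, and variables do not carry over. Pictures are saved under pics/ and viewed, at most 10 in all, crops included, and the job is handed in when it is done.

```bash
mkdir -p pics
cat > h.py <<'E'
import numpy as np, cv2
from rig import env,get_image,job,spotter
def ray(p,uv):
    q=cv2.undistortPoints(np.array([[uv]],float),p["intrinsics"],np.array(p["D"],float))[0,0]
    M=np.linalg.inv(p["view"]); d=M[:3,:3]@np.array([q[0],-q[1],-1]); return M[:3,3],d
def atz(p,uv,z):
    o,d=ray(p,uv); return o+d*(z-o[2])/d[2]
def proj(p,X):
    c=p["view"]@np.append(X,1); k,_=cv2.projectPoints(np.array([[c[0],-c[1],-c[2]]]),np.zeros(3),np.zeros(3),p["intrinsics"],np.array(p["D"],float)); return k[0,0]
def bydepth(p,uv):
    o,d=ray(p,uv); return o+d*p["depth"][int(uv[1]),int(uv[0])]
E
python3 - <<'E'
from h import *
for n in("scene","top"):
    p=get_image(n); cv2.imwrite(f"pics/{n}0.png",p["image"]); print(n,np.linalg.inv(p["view"])[:3,3].round(3))
    for l in("vial","pan","weigh_key_top","balance","off_key","loose_cap"):
        print(l,[(np.round(b["xy"]).tolist(),round(b["p"],2),bydepth(p,b["xy"]).round(3).tolist()) for b in spotter.boxes_of(l,p)[:4]])
s=env.observe();print(s["tool_rot"],env.pinch_z,s["time_s"],s["grip_width"])
E
```

```text
scene [1.158 0.059 0.606]
vial [([302.0, 224.0], 0.93, [0.585, 0.016, 0.111]), ([319.0, 195.0], 0.74, [0.419, 0.037, 0.043]), ([282.0, 194.0], 0.63, [0.416, -0.036, 0.041]), ([305.0, 249.0], 0.57, [0.601, 0.021, 0.072])]
pan [([306.0, 250.0], 0.65, [0.606, 0.022, 0.074])]
weigh_key_top [([341.0, 213.0], 0.63, [0.492, 0.08, 0.061])]
balance [([307.0, 264.0], 0.92, [0.631, 0.025, 0.068])]
off_key [([273.0, 212.0], 0.46, [0.485, -0.046, 0.052])]
loose_cap [([351.0, 276.0], 0.79, [0.654, 0.095, 0.068]), ([304.0, 223.0], 0.68, [0.584, 0.018, 0.114])]
top [0.54  0.047 1.011]
vial [([328.0, 234.0], 0.74, [0.572, 0.016, 0.129]), ([356.0, 320.0], 0.6, [0.412, -0.042, 0.061])]
pan [([326.0, 220.0], 0.87, [0.6, 0.019, 0.071]), ([292.0, 282.0], 0.71, [0.482, 0.08, 0.061]), ([328.0, 235.0], 0.63, [0.571, 0.017, 0.131])]
weigh_key_top [([292.0, 283.0], 0.59, [0.48, 0.08, 0.063]), ([325.0, 252.0], 0.37, [0.541, 0.018, 0.057])]
balance [([326.0, 252.0], 0.67, [0.54, 0.017, 0.054])]
off_key [([254.0, 214.0], 0.37, [0.61, 0.156, 0.058]), ([328.0, 224.0], 0.18, [0.592, 0.014, 0.073])]
loose_cap []
[[-9.66191912e-01  2.57823951e-01  1.95994169e-05]
 [ 2.57823950e-01  9.66191911e-01 -4.72267271e-05]
 [-3.11129794e-05 -4.05768827e-05 -9.99999999e-01]] 0.1547 0.7 0.08544382145060639
```

View pics/scene0.png

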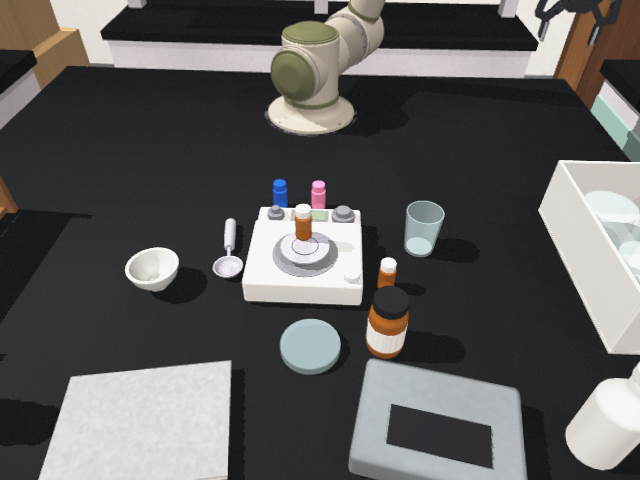

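View pics/top0.png

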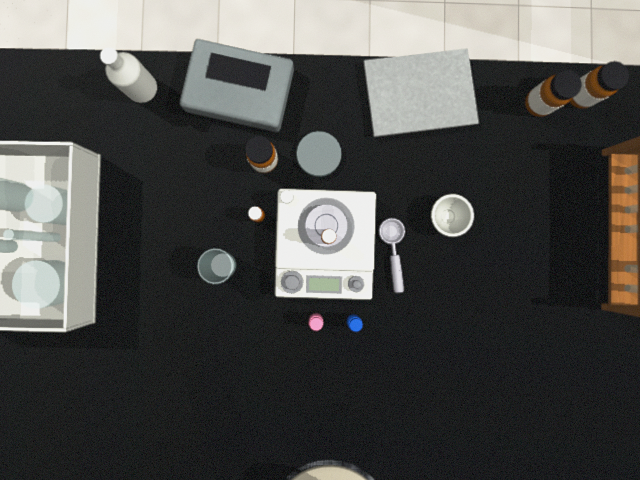

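Run:
```python
from h import *
p=get_image("top");q=get_image("scene")
a=cv2.resize(p["image"][185:305,270:385],None,fx=4.5,fy=4.5,interpolation=cv2.INTER_CUBIC)
b=cv2.resize(q["image"][195:310,240:370],None,fx=4.6,fy=4.6,interpolation=cv2.INTER_CUBIC)
cv2.imwrite("pics/topc.png",a);cv2.imwrite("pics/scc.png",b)
```

```text
(no output)
```

View pics/topc.png

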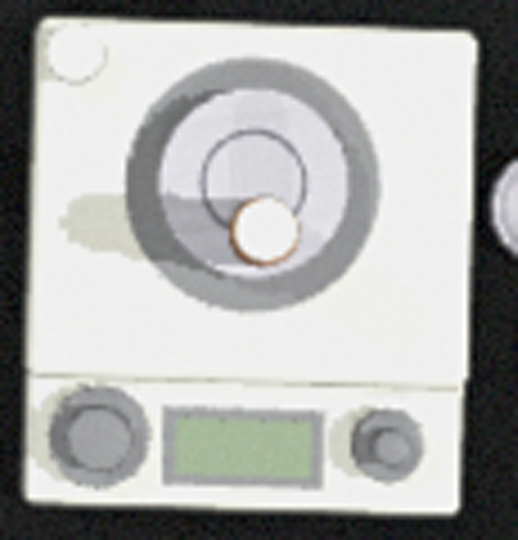

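View pics/scc.png

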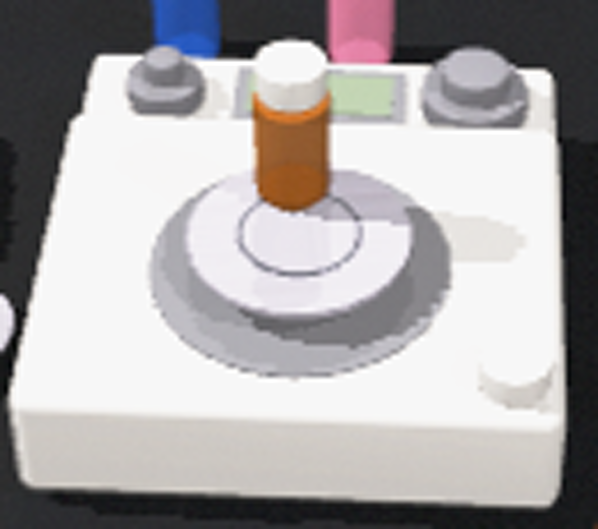

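The job's vial is the amber one with a white cap on the pan: top (329,236), scene (303,222). The other amber one, at scene (387,272), is the spare on the bench. The blue one at (280,194) and the pink one at (318,194) are look-alikes. The crop shows the vial over the ring's front edge. The ring is centred at crop (255,182), the large key at (98,438) and the small key at (390,446).

Run:
```python
from h import *
p=get_image("top");q=get_image("scene")
t=lambda c,s,o:((np.array(c)+.5)/s-.5+np.array(o))
T=lambda c,z:atz(p,t(c,4.5,(270,185)),z).round(4)
S=lambda c,z:atz(q,t(c,4.6,(240,195)),z).round(4)
print("ring",T((255,182),.072),S((299,234),.072),"pan",T((254,182),.072))
print("cap",T((265,230),.133),S((292,59),.133),"foot S",S((291,192),.075))
K=T((98,438),.062);k=T((389,446),.06);print("key",K,S((478,70),.062),"small",k,S((164,60),.06))
d=K-k;print("yaw",np.degrees(np.arctan2(-d[0],d[1])))
```

```text
ring [0.5909 0.0175 0.072 ] [0.5925 0.0193 0.072 ] pan [0.5909 0.0179 0.072 ]
cap [0.5688 0.0151 0.133 ] [0.5695 0.0163 0.133 ] foot S [0.5738 0.0154 0.075 ]
key [0.4819 0.0815 0.062 ] [0.4846 0.0836 0.062 ] small [ 0.4806 -0.0418  0.06  ] [ 0.4817 -0.0409  0.06  ]
yaw -0.6040693720618696
```

```bash
cat >> h.py <<'E'
from scipy.spatial.transform import Rotation as Ro
def pose(a,t):
    a,t=np.radians([a,t]); pv=np.array([np.cos(a),np.sin(a),0]); y=np.array([-np.sin(a),np.cos(a),0])
    z=np.sin(t)*pv-np.array([0,0,np.cos(t)]); return np.c_[np.cross(y,z),y,z],pv
def row(R,tip,L=.173):
    s=env.observe(); R0=np.array(s["tool_rot"]); d=R0.T@(np.array(tip)-L*R[:,2]-s["position"])
    return np.r_[np.degrees(Ro.from_matrix(R0.T@R).as_rotvec())/8,d/.03].round(3).tolist()
def tip(L=.173):
    s=env.observe(); return (np.array(s["position"])+L*np.array(s["tool_rot"])[:,2]).round(4)
E
python3 - <<'E'
from h import *
R,pv=pose(6,12); V=np.array([.5692,.0157,0])
print(row(R,V-.042*pv+[0,0,.17])); print(row(R,V-.042*pv+[0,0,.078]))
E
```

```text
[-0.274, -1.483, -2.609, -15.769, -13.863, 2.183]
[-0.274, -1.483, -2.609, -15.769, -13.863, 5.25]
```

```bash
R='-0.27 -1.48 -2.61 -15.77 -13.86 2.18 12'; python3 -m creep '-0.14 -0.74 -1.3 -7.9 -6.9 1 12;-0.14 -0.74 -1.3 -7.9 -6.9 1 12;-0.14 -0.74 -1.3 -7.9 -6.9 1 12;-0.14 -0.74 -1.3 -7.9 -6.9 1 12;-0.14 -0.74 -1.3 -7.9 -6.9 1 12;-0.14 -0.74 -1.3 -7.9 -6.9 1 12;-0.14 -0.74 -1.3 -7.9 -6.9 1 12;-0.14 -0.74 -1.3 -7.9 -6.9 1 12' 20
python3 - <<'E'
from h import *
R,pv=pose(6,12); V=np.array([.5692,.0157,0])
print(tip(),row(R,V-.042*pv+[0,0,.17]))
E
```

```text
time_s: 1.7
position: [0.3185, 0.2687, 0.3747]
tool_rot: [[-0.991, 0.082, 0.105], [0.083, 0.997, 0.001], [-0.104, 0.01, -0.994]]
ft_force: [0.0, 0.2, -0.3]
grip_width: 0.0119
gripper_force: 0.0
[0.3366 0.2689 0.2026] [-0.14, -0.742, -1.336, -6.319, -8.212, 1.771]
```

```bash
python3 -m creep '-0.14 -0.74 -1.34 -6.32 -8.21 1.77 12;-0.14 -0.74 -1.34 -6.32 -8.21 1.77 12;-0.14 -0.74 -1.34 -6.32 -8.21 1.77 12;-0.14 -0.74 -1.34 -6.32 -8.21 1.77 12;-0.14 -0.74 -1.34 -6.32 -8.21 1.77 12;-0.14 -0.74 -1.34 -6.32 -8.21 1.77 12;-0.14 -0.74 -1.34 -6.32 -8.21 1.77 12;-0.14 -0.74 -1.34 -6.32 -8.21 1.77 12;-0.14 -0.74 -1.34 -6.32 -8.21 1.77 12;-0.14 -0.74 -1.34 -6.32 -8.21 1.77 12'
python3 - <<'E'
from h import *
R,pv=pose(6,12); V=np.array([.5692,.0157,0])
print(tip(),row(R,V-.042*pv+[0,0,.078]))
p=get_image("scene");cv2.imwrite("pics/s2.png",cv2.resize(p["image"][120:310,190:420],None,fx=3,fy=3,interpolation=cv2.INTER_CUBIC))
E
```

```text
time_s: 2.7
position: [0.4911, 0.0114, 0.3395]
tool_rot: [[-0.972, -0.111, 0.206], [-0.108, 0.994, 0.023], [-0.208, 0.0, -0.978]]
ft_force: [-0.5, 0.1, -0.1]
grip_width: 0.0118
gripper_force: 0.0
[0.5267 0.0154 0.1702] [0.012, -0.002, 0.044, 0.633, -0.129, 3.009]
```

View pics/s2.png

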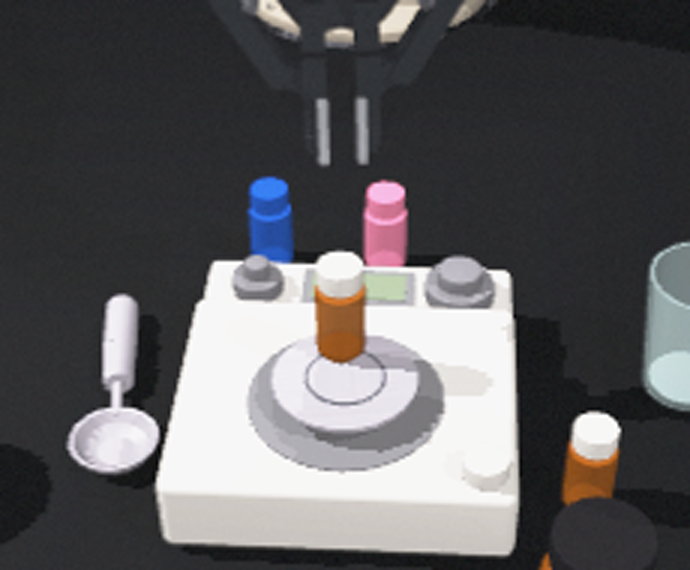

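The gripper hangs in front of the vial, with its pads at crop (322,130) and (362,130), in line with the vial at (341,310). Next I lower it behind the vial.

```bash
python3 -m creep '0 0 0.04 0.3 -0.06 1.4 12;0 0 0.04 0.5 -0.13 2.4 12;0 0 0.04 0.6 -0.13 2.85 12;0 0 0.04 0.63 -0.13 3 12;0 0 0.04 0.63 -0.13 3 12;0 0 0.04 0.63 -0.13 3 12;0 0 0.04 0.63 -0.13 3 12'
python3 - <<'E'
from h import *
R,pv=pose(6,12); V=np.array([.5692,.0157,0])
print(tip(),row(R,V-.028*pv+[0,0,.078]))
p=get_image("top")
print([(b["xy"],b["p"]) for b in spotter.boxes_of("vial",p)])
E
```

```text
time_s: 3.45
position: [0.4923, 0.0062, 0.2483]
tool_rot: [[-0.973, -0.104, 0.208], [-0.101, 0.995, 0.022], [-0.209, 0.001, -0.978]]
ft_force: [1.6, 0.1, 0.4]
grip_width: 0.0119
gripper_force: 0.0
[0.5284 0.0101 0.0791] [0.003, 0.011, -0.005, -0.431, 0.047, 0.128]
[([315.2, 329.3], 0.57), ([330.7, 233.3], 0.54)]
```

```bash
python3 -m creep '0 0 0 -0.24 0.03 0.08 12;0 0 0 -0.39 0.03 0.14 12;0 0 0 -0.49 0.03 0.16 12;0 0 0 -0.59 0.03 0.18 12;0 0 0 -0.68 0.03 0.2 12;0 0 0 -0.78 0.03 0.22 12;0 0 0 -0.88 0.03 0.24 12;0 0 0 -0.97 0.03 0.24 12;0 0 0 -0.97 0.03 0.24 12;0 0 0 -0.97 0.03 0.24 12'
python3 - <<'E'
from h import *
print(tip())
p=get_image("scene");cv2.imwrite("pics/s3.png",cv2.resize(p["image"][180:300,240:370],None,fx=4.6,fy=4.6,interpolation=cv2.INTER_CUBIC))
E
```

```text
time_s: 4.55
position: [0.5219, 0.01, 0.2462]
tool_rot: [[-0.973, -0.104, 0.206], [-0.101, 0.995, 0.023], [-0.208, 0.001, -0.978]]
ft_force: [0.8, -0.3, 0.1]
grip_width: 0.0121
gripper_force: 0.0
[0.5576 0.0139 0.077 ]
```

View pics/s3.png

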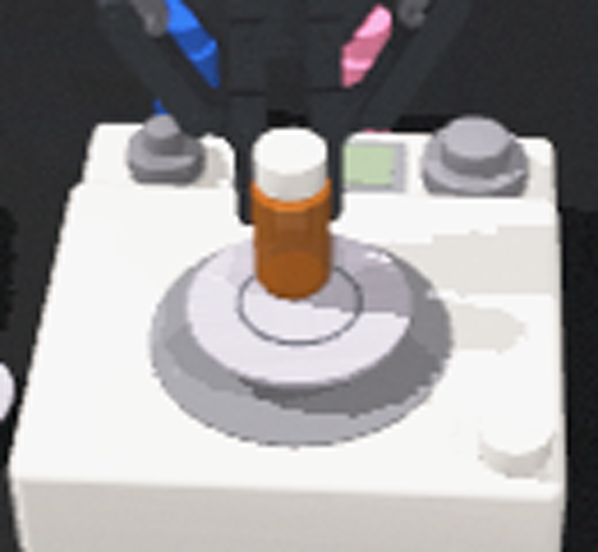

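The vial moved upright into the ring's front half. Its cap top is at crop (291,148), it was at (292,128), and the ring is centred at (299,303).

```bash
cat > m.py <<'E'
from h import *
# cap-top centre: white blob in scene picture -> relative to reference geometry, by template: compare with start picture
import sys
a=cv2.imread("pics/scene0.png"); q=get_image("scene"); b=q["image"]
t=a[204:240,293:313]; m=cv2.matchTemplate(b[190:290,270:340],t,cv2.TM_CCOEFF_NORMED)
_,v,_,(x,y)=cv2.minMaxLoc(m)
f=lambda i,d:0 if not 0<i<len(d)-1 else (d[i-1]-d[i+1])/(2*(d[i-1]-2*d[i]+d[i+1]))
dx=270+x+f(x,m[y])-293; dy=190+y+f(y,m[:,x])-204
c=proj(q,[.5695,.0163,.133]); X=atz(q,c+[dx,dy],.133); R=np.array([.5925,.0193])
print("match",round(v,2),"px",round(dx,1),round(dy,1),"vial(scene)",X[:2].round(4),"to centre",((R-X[:2])*1000).round(1),"tip",tip())
E
python3 m.py
```

```text
match 0.81 px 0.1 4.4 vial(scene) [0.5804 0.0172] to centre [12.1  2.1] tip [0.5576 0.0139 0.0771]
```

```bash
python3 -m creep '0 0 0 -0.1 0 0.02 12;0 0 0 -0.2 0.01 0.04 12;0 0 0 -0.3 0.02 0.06 12;0 0 0 -0.36 0.03 0.08 12;0 0 0 -0.39 0.03 0.083 12;0 0 0 -0.39 0.03 0.083 12;0 0 0 -0.39 0.03 0.083 12'; python3 m.py
```

```text
time_s: 5.35
position: [0.5337, 0.0121, 0.2463]
tool_rot: [[-0.973, -0.104, 0.206], [-0.101, 0.995, 0.023], [-0.208, 0.001, -0.978]]
ft_force: [0.2, -0.4, -0.5]
grip_width: 0.012
gripper_force: 0.0
match 0.82 px 1.0 9.2 vial(scene) [0.5923 0.0192] to centre [0.2 0.1] tip [0.5694 0.016  0.077 ]
```

Centred by the numbers, so I back the fingers straight off, close them and rise, then look.

```bash
python3 -m creep '0 0 0 0.3 0 -0.06 12;0 0 0 0.9 0 -0.19 12;0 0 0 1.5 0 -0.32 12;0 0 0 1.5 0 -0.32 12;0 0 0 1.6 0 -1.3 12;0 0 0 1.7 0 -2.4 0;0 0 0 1.7 0 -2.9 0;0 0 0 1.7 0 -2.9 0;0 0 0 1.7 0 -2.9 0'; python3 m.py
python3 - <<'E'
from h import *
a=get_image("scene")["image"][195:310,240:370];b=get_image("top")["image"][185:305,270:385]
f=lambda i:cv2.resize(i,(390,390),interpolation=cv2.INTER_CUBIC)
cv2.imwrite("pics/s4.png",np.hstack([f(a),f(b)]))
R,pv=pose(0,0)
print(tip(),row(R,[.483,.082,.11]))
E
```

```text
time_s: 6.3
position: [0.4662, 0.005, 0.3204]
tool_rot: [[-0.973, -0.103, 0.206], [-0.101, 0.995, 0.023], [-0.208, 0.001, -0.978]]
ft_force: [0.2, -0.4, -0.5]
grip_width: -0.0002
gripper_force: 0.0
match 0.87 px 0.8 9.1 vial(scene) [0.5918 0.0189] to centre [0.7 0.4] tip [0.5018 0.009  0.1506]
[0.5017 0.009  0.1504] [0.091, 1.482, 0.738, -0.549, 2.494, 1.37]
```

View pics/s4.png

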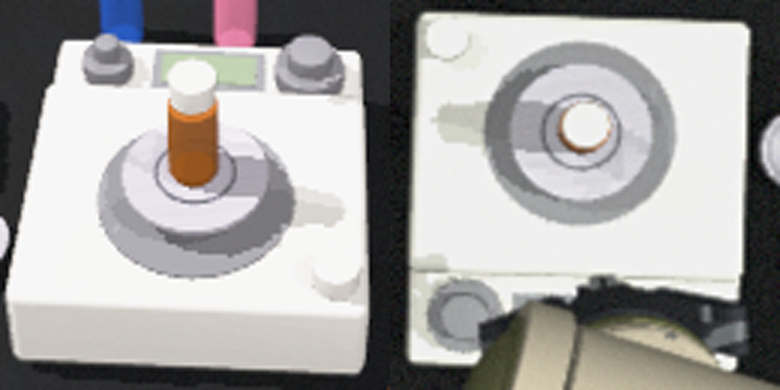

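The vial stands upright, wholly inside the ring in both views: left view foot at (193,180) with the ring centred at (196,172), right view cap at (586,127) with the ring at (580,132). Nothing touches it, so the large key is next.

```bash
python3 -m creep '0.05 0.7 0.35 -0.28 1.2 0.4 0;0.09 1.48 0.74 -0.55 2.49 1.0 0;0.09 1.48 0.74 -0.55 2.49 1.3 0;0.09 1.48 0.74 -0.55 2.49 1.37 0;0.09 1.48 0.74 -0.55 2.49 1.37 0;0.09 1.48 0.74 -0.55 2.49 1.37 0;0.09 1.48 0.74 -0.55 2.49 1.37 0'
python3 - <<'E'
from h import *
R,pv=pose(0,0)
print(tip(),row(R,[.483,.082,.065]),row(R,[.483,.082,.0555]))
E
```

```text
time_s: 7.15
position: [0.483, 0.0811, 0.2846]
tool_rot: [[-1.0, 0.001, 0.003], [0.001, 1.0, -0.0], [-0.003, -0.0, -1.0]]
ft_force: [1.1, 0.6, 0.1]
grip_width: 0.0003
gripper_force: 0.0
[0.4836 0.0811 0.1116] [-0.002, 0.024, -0.01, 0.004, 0.03, 1.553] [-0.002, 0.024, -0.01, 0.005, 0.03, 1.869]
```

```bash
python3 -m creep '0 0 0 0 0.03 0.8 0;0 0 0 0 0.03 1.4 0;0 0 0 0 0.03 1.55 0;0 0 0 0 0.03 1.65 0;0 0 0 0 0.03 1.75 0;0 0 0 0 0.03 1.79 0;0 0 0 0 0.03 1.79 0;0 0 0 0 0.03 1.79 0'
```

```text
time_s: 7.95
position: [0.4832, 0.0827, 0.2309]
tool_rot: [[-1.0, 0.0, 0.003], [0.0, 1.0, -0.001], [-0.003, -0.001, -1.0]]
ft_force: [-1.2, -2.2, 3.7]
grip_width: 0.0001
gripper_force: 1.6
```

```bash
python3 -m creep '0 0 0 0 0 0.03 0;0 0 0 0 0 0.06 0;0 0 0 0 0 0.07 0;0 0 0 0 0 0.07 0'
```

```text
time_s: 8.35
position: [0.4832, 0.0827, 0.2293]
tool_rot: [[-1.0, -0.0, 0.004], [-0.0, 1.0, -0.001], [-0.004, -0.001, -1.0]]
ft_force: [-3.1, -2.6, 13.3]
grip_width: 0.0002
gripper_force: 6.8
```

13 N, against the 4 N that holds the key down, means it is on its stop. Now I release it and rise clear.

```bash
python3 -m creep '0 0 0 0 0 0.07 0;0 0 0 0 0 -0.15 0;0 0 0 0 0 -0.5 0;0 0 0 0 0 -1.5 0;0 0 0 0 0 -2.8 0;0 0 0 0 0 -4 0;0 0 0 0 0 -4 0;0 0 0 0 0 -4 0;0 0 0 0 0 -4 0'; python3 m.py
python3 - <<'E'
from h import *
a=get_image("scene")["image"][180:310,230:410]
cv2.imwrite("pics/s5.png",cv2.resize(a,None,fx=3.5,fy=3.5,interpolation=cv2.INTER_CUBIC))
E
```

```text
time_s: 9.25
position: [0.4826, 0.0829, 0.3472]
tool_rot: [[-1.0, 0.0, -0.0], [0.0, 1.0, 0.0], [0.0, 0.0, -1.0]]
ft_force: [0.0, 1.0, -0.7]
grip_width: 0.0
gripper_force: 0.0
match 0.88 px 0.8 9.0 vial(scene) [0.5918 0.0189] to centre [0.7 0.4] tip [0.4826 0.0829 0.1741]
```

View pics/s5.png

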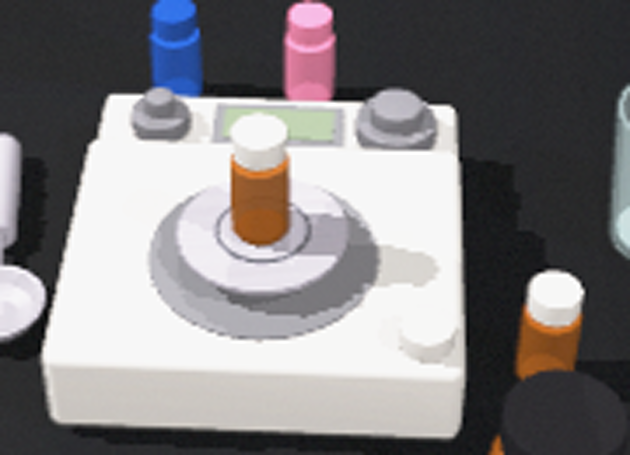

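The vial stands in the ring at crop (260,230), the large key is up again at (396,110), and the small key (160,105), loose cap (427,335) and spare vial (550,330) look undisturbed.

```bash
python3 -c "from rig import job; print(job.close_job())"
```

```text
the job is handed in; nothing more can be done
None
```

The vial stands upright inside the ring, about 1 mm off centre; after the fingers were clear, I pressed the large key to its stop (13 N), it came back up, and I handed the job in at about 9 s with the small key and nearby objects looking undisturbed.

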